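# Snap the lid of the sachet box shut all round

### The job

One of the two clear storage boxes on the coffee counter has a lid that is not snapped on: all four sides of its rim still stand up. Press each of the four sides down with the fingertips until it clicks shut and lies flush. Only press: do not lift, tip or push the box away from its place, leave the other things where they stand, and finish clear of everything.

Things in the scene. Friction and masses are not known exactly. Their poses are not given: they have to be found in the camera images.
- box: storage box whose lid is not yet shut: loose clear tub with grey snap-fit lid, 0.7 to 0.92 kg, 146 mm (its x) by 206 mm (its y) over the lid, 80 mm tall when shut. Origin at the centre of its underside, z up; stands on the worktop at z = 0, turned about the vertical by up to 1.3 rad either way
- lid_middle (a point): centre of the lid's fixed middle panel (71 x 131 mm), 77 mm above the underside of the box. The panel and the four corner squares (36 mm, top at 80 mm) are already down; between the corners the rim has four sections hinged at the panel's edge that stand up and outwards by 0.4 rad, outer edge about 13 mm proud
- press_xpos (a point): middle of the upper face of the rim section on the box's +x side, the place to press: 22 mm outwards from the section's hinge line (section 130 mm long, 36 mm wide outwards from the hinge). It moves with the section: 88 mm above the underside of the box when up, 80 mm when shut
- snap_xpos (a joint): angle of the +x rim section: 0 standing up (open), 0.4 rad fully shut and flush. It snaps: about 10 N straight down at the press point starts it moving, the resistance fades to nothing at 0.2 rad, beyond which it clicks over and holds itself shut; released before that it springs up again
- press_ypos (a point): middle of the upper face of the rim section on the box's +y side, the place to press: 22 mm outwards from the section's hinge line (section 70 mm long, 36 mm wide outwards from the hinge). It moves with the section: 88 mm above the underside of the box when up, 80 mm when shut
- snap_ypos (a joint): angle of the +y rim section: 0 standing up (open), 0.4 rad fully shut and flush. It snaps: about 10 N straight down at the press point starts it moving, the resistance fades to nothing at 0.2 rad, beyond which it clicks over and holds itself shut; released before that it springs up again
- press_xneg (a point): middle of the upper face of the rim section on the box's -x side, the place to press: 22 mm outwards from the section's hinge line (section 130 mm long, 36 mm wide outwards from the hinge). It moves with the section: 88 mm above the underside of the box when up, 80 mm when shut
- snap_xneg (a joint): angle of the -x rim section: 0 standing up (open), 0.4 rad fully shut and flush. It snaps: about 10 N straight down at the press point starts it moving, the resistance fades to nothing at 0.2 rad, beyond which it clicks over and holds itself shut; released before that it springs up again
- press_yneg (a point): middle of the upper face of the rim section on the box's -y side, the place to press: 22 mm outwards from the section's hinge line (section 70 mm long, 36 mm wide outwards from the hinge). It moves with the section: 88 mm above the underside of the box when up, 80 mm when shut
- snap_yneg (a joint): angle of the -y rim section: 0 standing up (open), 0.4 rad fully shut and flush. It snaps: about 10 N straight down at the press point starts it moving, the resistance fades to nothing at 0.2 rad, beyond which it clicks over and holds itself shut; released before that it springs up again
- box_shut: loose storage box of exactly the same kind and size as box, but its lid is already fully shut all round (flat top); a bystander; origin at the centre of its underside
- cup_stack: upright stack of white paper cups, 81 mm across, 144 mm tall; bystander; origin at the centre of its underside
- cup: open white paper cup, 76 mm across the rim, 90 mm tall, standing between the two boxes; bystander; origin at the centre of its underside
- mug: blue ceramic mug, 80 mm across, 95 mm tall, with a handle; bystander; origin at the centre of its underside
- spoon: steel teaspoon lying flat, 140 mm long; bystander; origin under it
- bowl: white bowl, 120 mm across, 45 mm tall; bystander; origin at the centre of its underside
- creamer: white bottle, 64 mm across, 125 mm tall; bystander; origin at the centre of its underside
- jar: amber jar with a steel cap, 76 mm across, 110 mm tall; bystander; origin at the centre of its underside
There are look-alikes about, which are no part of the job. Leave any red look-alike of the box alone.

How it is judged:
By the outcome, as a careful person would: the job done as asked, in the order asked, and still so for the second after the job is handed in, with the robot touching nothing.
It also fails if it takes over 48 s, if anything falls off the work surface, if the arm or the gripper's body presses on something with over 40 N, if the wrist force passes 120 N, or if a joint passes its speed limit or range.

### The arm

A 6-joint arm with a two-finger parallel gripper is mounted at the origin on the work surface. World frame = base frame: x ahead of the robot, y to its left, z up, the work surface at z = 0. Lengths are in mm, angles in rad, forces in N, time in s.
With the tool pointing down it reaches from about 275 to 750 mm from the base axis. Payload 10.2 kg.
Tool frame: the origin (TCP) lies between the finger pads; the fingertips stand 17 mm ahead of it and the grasp point (between the pads) lies 2 mm behind it; z points along the fingers, y is the line along which they close (so a half turn about z gives the same grasp; the last joint's range is limited). The gripper opens to 85 mm and grips with 20 to 120 N. Pads are 22 mm wide; open, the fingers measure 114 mm over their backs; the gripper's body (76 mm by 85 mm) begins 54 mm behind the grasp point. The pads swing forward as they close: fully open they stand 13 mm farther back than shut.
Start: joints at [1.031, 0.313, 1.498, -0, 1.331, -0.223], TCP at [163.565, 498.876, 213.294] pointing down, gripper open.
Joint ranges: [-2.94, 2.94], [-0.97, 2.17], [0.19, 2.56], [-1.23, 4.37], [0.02, 3.11], [-2.88, 2.88]. Speed limits (rad/s): [2.39, 2.39, 3.01, 3.14, 3.14, 3.14].

### API

Orientations are given as a unit quaternion [w, x, y, z].
In Python, from rig import * gives the robot as it stands.
- The arm moves only by the tool step_arm, never from a script. Its argument "commands" is text: rows parted by semicolons, each of 7 numbers parted by spaces: the opening, from 0 (shut) to 1 (fully open), then the shift along the tool's x, y, z in cm, then the turn, a rotation vector about the tool's x, y, z in rad. In form: hand x y z rx ry rz; .... A call has 1 to 20 rows; each row is the pose to reach, as a shift and turn from the pose commanded when the call began, along the tool's axes at that moment; what a row does not reach only later rows make up. A row lasts 1/12 s, in which the tool goes at most 41.7 mm and 7.16 degrees, less where a joint would pass 70% of its speed; a pose out of reach is approached as far as the arm can. A call with a gripper value outside its range is refused whole. The fingers move at their own pace and stop on an object; "newtons" is the grip in N (left out, the last holds). Time passes only in rows, so rows that repeat a pose let the fingers close. It gives the time, the measured TCP pose, the force, the opening and the grip force at its end, in the units of the state.
- sense(): the state, without advancing time (a new reading comes with each control period).
- capture(name): name is "scene" or "top"; returns the picture (400x640x3 uint8, red, green, blue); there is no depth.
- camera_model(name): a dict with "mtx" (3x3 intrinsics, pixels), "eye" and "rotation" of the camera in the world. Camera axes: x right, y down, z forward; pixel columns grow to the right and rows downward; lengths in mm; the calibration is good to about 2 mm. A picture is of the moment at which its call begins. camera_model takes no time and is no camera call.
- finish_job(): hands the job in; it is judged then, once.
Trained networks look in the newest picture that a camera, given by its name, has taken for a name from the list of things; names that differ only in an ending like _2 or _b are one class to them, and where a whole thing is asked for, a point or a joint stands for the part that bears it (a point fixed in the world has none). Each returns a list of dicts, best first, with "score" (0 to 1); they miss things now and then, are a little off and sometimes report something else, mostly with a low value. They report only what shows in the picture. A call takes as long as a camera call. They do not tell look-alikes from the thing itself.
- search_frame(camera, label): "rect" ([centre column, centre row, width, height] in pixels, round what is visible of it).
- trace(camera, label): "mask" (400x640 bool, what is visible of it) and "rect" ([centre column, centre row, width, height] in pixels, round what is visible of it).
- spot_point(camera, label): "xy" ([column, row] in pixels: a listed point, or the origin of a listed thing).
The state is a dict: "time_s": time; "joints": joint angles; "dq": joint speeds; "tau": joint torques, N m; "eef_pos": TCP position; "ee_rot": TCP orientation; "force": force on the tool from outside, world axes, zero at the start; "wrist_torque": the same for the moment, N m; "grip_width": opening from 0.0 (shut) to 1.0 (fully open); "grip_force": force on a finger pad.
Only numpy, scipy, OpenCV 4.12 (cv2) and the standard library are available. Lean on these libraries where they do the work, as an engineer would, in place of code of your own. Each camera call takes 0.05 s, during which the arm holds its last target. There are 200 camera calls.

## Working session

There is one attempt and no reset: what is moved stays moved. The work goes in short steps, Python scripts to look and compute and a tool call to move; the robot and the scene stay as the last step left them, time stands still between calls to the robot, and variables do not carry over. Pictures are saved under pics/ and viewed, at most 10 in all, crops included, and the job is handed in when it is done.

Besides the shell and the picture viewer there is one more tool, called after "Call:" by a JSON object that holds its "op" and its "data". step_arm: Moves the arm, as the interface text tells. Its arguments: {"type":"object","properties":{"commands":{"type":"string"},"newtons":{"type":"number"}},"required":["commands"]}

```bash
mkdir -p pics; python3 - <<'E'
from rig import *
import cv2,numpy as np
for n in("scene","top"):
    im=capture(n); cv2.imwrite(f"pics/{n}0.png",im[:,:,::-1])
    m=camera_model(n); print(n,np.round(m["mtx"],1).tolist(),np.round(m["eye"],1),np.round(m["rotation"],3).tolist())
    for l in("box","box_shut","lid_middle","press_xpos","press_xneg","press_ypos","press_yneg","cup"):
        if l in("box","box_shut","cup"): print(l,[(np.round(d["rect"]).tolist(),round(d["score"],2)) for d in search_frame(n,l)])
        else: print(l,[(np.round(d["xy"],1).tolist(),round(d["score"],2)) for d in spot_point(n,l)])
s=sense();print(s["eef_pos"],s["ee_rot"],s["force"],s["time_s"])
E
```

```text
scene [[491.5, 0.0, 321.7], [0.0, 491.5, 203.7], [0.0, 0.0, 1.0]] [1378.6 -421.3 1280.6] [-0.286, 0.797, 0.503, -0.175]
box [([254.0, 235.0, 79.0, 76.0], 0.9), ([172.0, 188.0, 71.0, 53.0], 0.8), ([353.0, 135.0, 48.0, 57.0], 0.62)]
box_shut [([373.0, 192.0, 46.0, 58.0], 0.69)]
lid_middle [([348.7, 127.8], 0.95), ([256.9, 226.0], 0.88), ([174.0, 184.1], 0.69), ([325.1, 237.1], 0.38)]
press_xpos [([171.5, 191.7], 0.73), ([269.0, 232.8], 0.64), ([365.4, 124.5], 0.55), ([417.5, 166.2], 0.47)]
press_xneg [([177.6, 163.4], 0.81), ([237.2, 214.2], 0.59), ([332.0, 125.5], 0.49)]
press_ypos [([273.1, 207.1], 0.56), ([345.8, 110.4], 0.49), ([196.2, 178.5], 0.46)]
press_yneg [([233.9, 246.5], 0.83), ([347.1, 143.0], 0.7), ([143.8, 181.2], 0.65)]
cup [([326.0, 228.0, 24.0, 32.0], 0.94)]
top [[466.0, 0.0, 318.6], [0.0, 466.0, 194.9], [0.0, 0.0, 1.0]] [ 216.1  -14.2 1423.7] [-0.075, 0.711, -0.696, 0.064]
box [([233.0, 284.0, 78.0, 84.0], 0.75), ([394.0, 197.0, 87.0, 77.0], 0.7), ([456.0, 293.0, 86.0, 76.0], 0.69)]
box_shut [([256.0, 189.0, 72.0, 84.0], 0.63)]
lid_middle [([456.7, 290.5], 0.97), ([394.2, 191.0], 0.78), ([228.6, 283.7], 0.59)]
press_xpos [([387.5, 174.7], 0.8), ([466.0, 274.3], 0.75), ([405.4, 207.0], 0.75), ([212.0, 275.0], 0.7)]
press_xneg [([453.4, 312.7], 0.88), ([246.4, 293.5], 0.65), ([403.2, 206.6], 0.58)]
press_ypos [([217.0, 310.4], 0.78), ([390.9, 198.9], 0.63), ([370.5, 205.7], 0.57), ([427.6, 281.6], 0.57)]
press_yneg [([417.6, 175.1], 0.86), ([243.3, 256.0], 0.76), ([486.9, 302.4], 0.58)]
cup [([325.0, 168.0, 22.0, 28.0], 0.87)]
[163.58780738 498.86436911 213.32707177] [2.49402913e-05 1.57742294e-01 9.87480313e-01 2.19372748e-05] [ 0.13398536  1.26547276 -0.1996545 ] 0.9
```

View pics/scene0.png

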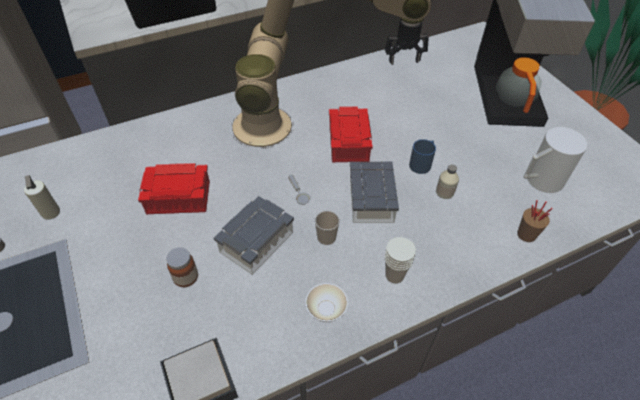

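View pics/top0.png

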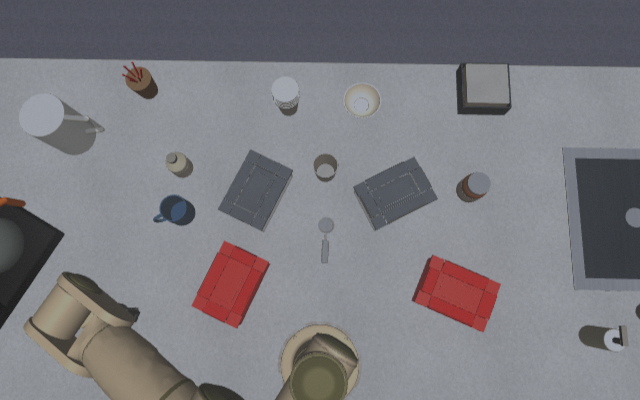

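The scene shows four candidates: red boxes at scene (175,188) and (350,135), which are excluded, and grey boxes at (254,233) and (374,190). In the top view the grey ones are at (396,193) and (256,190). I'll check both grey lids up close.

```bash
python3 - <<'E'
import cv2,numpy as np
s=cv2.imread("pics/scene0.png");t=cv2.imread("pics/top0.png")
c=lambda i,x,y:cv2.resize(i[y-47:y+47,x-62:x+62],(400,300),interpolation=cv2.INTER_CUBIC)
cv2.imwrite("pics/crop.png",np.vstack([np.hstack([c(s,254,233),c(s,374,192)]),np.hstack([c(t,396,193),c(t,256,190)])]))
E
```

```text
(no output)
```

View pics/crop.png

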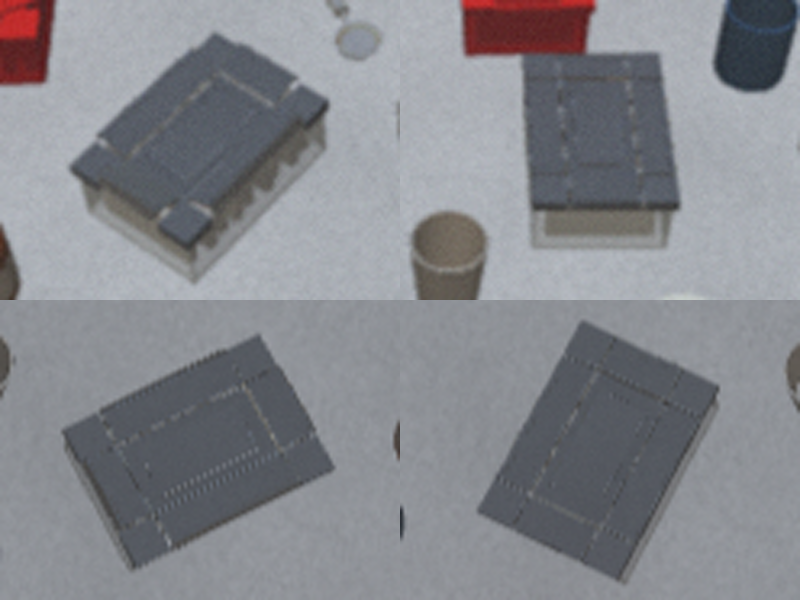

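The left grey box (scene (254,233), top (396,193)) has its rim sections standing up off the corner squares. The right grey box is flat, so the left one is the target. Next I'll fit its pose.

```bash
cat >h.py <<'E'
from rig import *
import numpy as np,cv2
from scipy.optimize import least_squares
from scipy.spatial.transform import Rotation as Ro
def RM(n):
    m=camera_model(n);r=np.array(m["rotation"])
    r=r if r.shape==(3,3) else Ro.from_quat(r,scalar_first=True).as_matrix()
    return np.array(m["mtx"]),np.array(m["eye"]),r
def ray(n,p,z):
    K,e,R=RM(n);d=R@np.linalg.inv(K)@np.array([*p,1.]);return e+d*(z-e[2])/d[2]
def proj(n,P):
    K,e,R=RM(n);q=(np.atleast_2d(P)-e)@R@K.T;return q[:,:2]/q[:,2:]
E
python3 - <<'E'
from h import *
K,e,R=RM("top");print("top fwd",R[:,2].round(3)); print(ray("top",(319,380),0).round(),proj("top",[[0,0,0]]))
c=lambda x,y,ox,oy:(ox+(x+.5)/400*124-.5,oy+(y+.5)/300*94-.5)
T=[c(*p,334,146) for p in((259,35),(333,167),(134,270),(65,132))]
W=np.array([ray("top",p,80) for p in T]);print(W.round(1),np.linalg.norm(W-np.roll(W,-1,0),axis=1).round(1),"ctr",W.mean(0).round(1))
S=[c(*p,192,186) for p in((190,247),(328,103),(72,172))]
print("scene corners",np.array([ray("scene",p,80) for p in S]).round(1))
for n,z in(("top",77),("scene",77)):
    capture(n)
    for d in spot_point(n,"lid_middle"):print(n,ray(n,d["xy"],z).round(1),round(d["score"],2))
capture("top")
for d in trace("top","box"):
    r=cv2.minAreaRect(np.argwhere(d["mask"])[:,::-1].astype(np.float32));b=cv2.boxPoints(r)
    print(np.round(r[0]),np.array([ray("top",p,80) for p in b]).round(1).tolist(),ray("top",r[0],80).round(1))
for l in("cup","spoon","jar"):
    d=search_frame("top",l)
    for q in d[:1]:print(l,ray("top",q["rect"][:2],45).round())
E
```

```text
top fwd [ 0.195  0.019 -0.981]
[-45.  -1.   0.] [[319.05001144 363.55034259]]
[[ 605.7 -270.1   80. ]
 [ 481.5 -334.9   80. ]
 [ 382.7 -154.7   80. ]
 [ 509.4  -91.8   80. ]] [140.1 205.5 141.4 202.6] ctr [ 494.8 -212.9   80. ]
scene corners [[ 612.8 -266.9   80. ]
 [ 515.7  -91.    80. ]
 [ 489.4 -336.2   80. ]]
top [225.  261.3  77. ] 0.94
top [ 216.3 -376.1   77. ] 0.79
top [ 497.5 -211.8   77. ] 0.71
scene [219.8 253.5  77. ] 0.78
scene [ 225.2 -389.7   77. ] 0.73
scene [ 493.5 -212.3   77. ] 0.61
scene [ 544.  -229.8   77. ] 0.41
[456. 292.] [[187.7, -249.5, 80.0], [323.7, -309.4, 80.0], [241.1, -514.4, 80.0], [108.7, -451.5, 80.0]] [ 214.4 -381.7   80. ]
[231. 284.] [[159.3, 365.4, 80.0], [348.5, 283.3, 80.0], [283.9, 143.6, 80.0], [98.5, 228.3, 80.0]] [221.1 255.3  80. ]
[394. 192.] [[511.7, -82.4, 80.0], [615.2, -275.7, 80.0], [480.3, -338.7, 80.0], [380.4, -148.3, 80.0]] [ 495.9 -211.    80. ]
cup [578. -14.  45.]
spoon [349. -16.  45.]
jar [ 521. -455.   45.]
```

Call:
{"op": "step_arm", "data": {"commands": "0 -47.4 -51.3 0 0 0 0; 0 -47.4 -51.3 0 0 0 0; 0 -47.4 -51.3 0 0 0 0; 0 -47.4 -51.3 0 0 0 0; 0 -47.4 -51.3 0 0 0 0; 0 -47.4 -51.3 0 0 0 0; 0 -47.4 -51.3 0 0 0 0; 0 -47.4 -51.3 0 0 0 0; 0 -47.4 -51.3 0 0 0 0; 0 -47.4 -51.3 0 0 0 0; 0 -47.4 -51.3 0 0 0 0; 0 -47.4 -51.3 0 0 0 0; 0 -47.4 -51.3 0 0 0 0; 0 -47.4 -51.3 0 0 0 0; 0 -47.4 -51.3 0 0 0 0; 0 -47.4 -51.3 0 0 0 0; 0 -47.4 -51.3 0 0 0 0; 0 -47.4 -51.3 0 0 0 0; 0 -47.4 -51.3 6 0 0 0; 0 -47.4 -51.3 8 0 0 0"}}

```text
time_s: 3.02
eef_pos: [454.8, -136.8, 133.1]
ee_rot: [0.002, 0.158, 0.987, -0.001]
force: [0.6, -1.4, -0.6]
grip_width: 0.001
grip_force: 0.0
```

```bash
python3 - <<'E'
from h import *
a=np.array([.876,.482,0]);b=np.array([-.482,.876,0]);C=np.array([496,-212,0.])
P=[C+57*a,C-57*a,C+87*b,C-87*b]
out=[]
for n,x,y in(("scene",260,215),("top",396,190)):
    im=capture(n)[:,:,::-1].copy();x0,y0=x-50,y-50
    k=cv2.resize(im[y0:y0+100,x0:x0+100],(400,400),interpolation=cv2.INTER_CUBIC)
    for p in P:
        q=((proj(n,p+[0,0,88])[0]-[x0,y0]+.5)*4).astype(int);cv2.circle(k,tuple(map(int,q)),3,(0,255,0),-1)
    for s,t in((1,1),(1,-1),(-1,1),(-1,-1)):
        q=((proj(n,C+s*73*a+t*103*b+[0,0,80])[0]-[x0,y0]+.5)*4).astype(int);cv2.circle(k,tuple(map(int,q)),3,(0,0,255),-1)
    out.append(k)
cv2.imwrite("pics/c2.png",np.hstack(out))
E
```

```text
(no output)
```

View pics/c2.png

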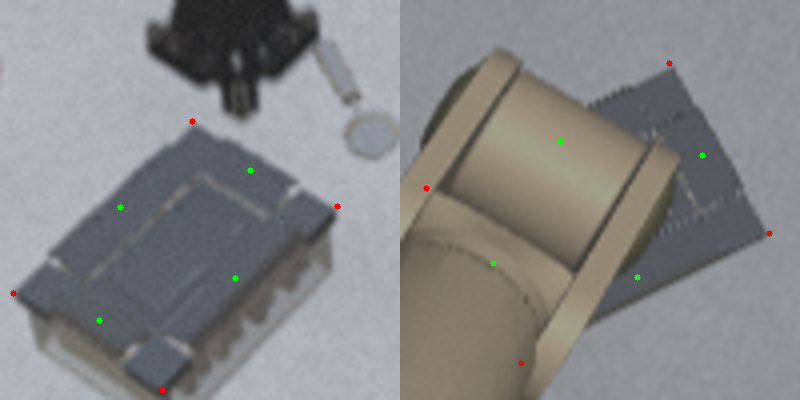

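```bash
python3 - <<'E'
from h import *
p=np.array(sense()["eef_pos"])
for dz in(30,0,-17,-30,-45):print(dz,((proj("scene",p+[0,0,dz])[0]-[210,165]+.5)*4).round())
E
```

```text
30 [244. 108.]
0 [247. 133.]
-17 [248. 147.]
-30 [250. 158.]
-45 [251. 170.]
```

```bash
python3 - <<'E'
from h import *
im=capture("scene")[:,:,::-1]
k=cv2.resize(im[160:210,240:300],(720,600),interpolation=cv2.INTER_CUBIC)
p=np.array(sense()["eef_pos"])
for dz in(54,0,-17):
    q=(proj("scene",p+[0,0,dz])[0]-[240,160]+.5)*12;print(dz,q.round());cv2.circle(k,tuple(map(int,q)),3,(0,255,0),-1)
cv2.imwrite("pics/c3.png",k)
E
```

```text
54 [364. 317.]
0 [379. 457.]
-17 [384. 500.]
```

View pics/c3.png

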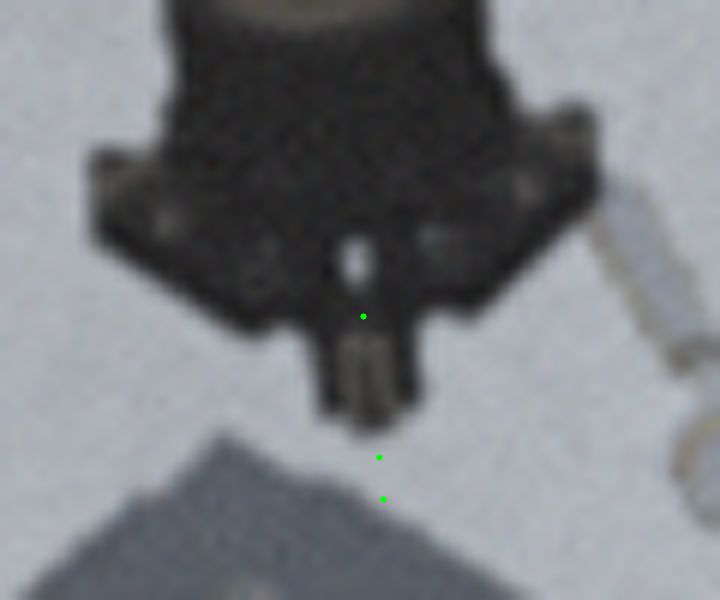

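Call:
{"op": "step_arm", "data": {"commands": "0 0 0 1 0 0 0; 0 0 0 1.9 0 0 0; 0 0 0 1.9 0 0 0; 0 0 0 1.9 0 0 0"}}

```text
time_s: 3.5
eef_pos: [454.6, -136.3, 115.4]
ee_rot: [0.001, 0.158, 0.988, -0.0]
force: [-0.1, 0.2, -0.1]
grip_width: 0.004
grip_force: 0.0
```

```bash
python3 - <<'E'
from h import *
im=capture("scene")[:,:,::-1]
i0=cv2.imread("pics/scene0.png")
k=np.hstack([cv2.resize(im[165:215,235:285],(400,400),interpolation=cv2.INTER_CUBIC),cv2.resize(i0[25:75,382:432],(400,400),interpolation=cv2.INTER_CUBIC)])
s=sense();p=np.array(s["eef_pos"]);p0=np.array([163.6,498.9,213.3]);print(p,s["force"])
print((np.arange(3)))
for dz in(54,0,-17):
    q=(proj("scene",p+[0,0,dz])[0]-[235,165]+.5)*8;cv2.circle(k,tuple(map(int,q)),3,(0,255,0),-1)
    q=(proj("scene",p0+[0,0,dz])[0]-[382,25]+.5)*8+[400,0];cv2.circle(k,tuple(map(int,q)),3,(0,255,0),-1);print(dz,q)
cv2.imwrite("pics/c4.png",k)
E
```

```text
[ 454.69084561 -136.42488298  115.52703784] [-0.16946915 -0.49625844 -0.06462228]
[0 1 2]
54 [588.76280239 260.84497109]
0 [571.87769113 364.16129818]
-17 [566.72583825 395.68436657]
```

View pics/c4.png

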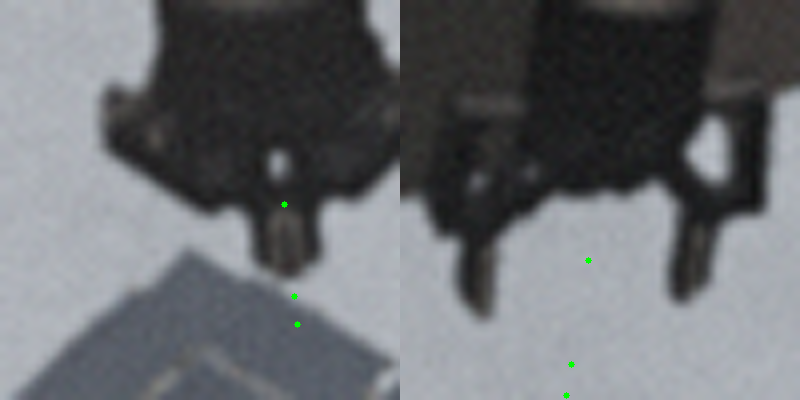

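Call:
{"op": "step_arm", "data": {"commands": "0 0 0 0.3 0 0 0; 0 0 0 0.6 0 0 0; 0 0 0 0.6 0 0 0"}}

```text
time_s: 3.8
eef_pos: [454.0, -136.2, 108.0]
ee_rot: [-0.0, 0.158, 0.987, 0.0]
force: [0.4, 0.4, 0.0]
grip_width: -0.002
grip_force: 0.0
```

Call:
{"op": "step_arm", "data": {"commands": "0 0 0 0.3 0 0 0; 0 0 0 0.4 0 0 0; 0 0 0 0.4 0 0 0"}}

```text
time_s: 4.05
eef_pos: [454.0, -136.2, 104.0]
ee_rot: [-0.0, 0.158, 0.987, 0.0]
force: [0.9, -0.3, -0.5]
grip_width: 0.001
grip_force: 0.0
```

```bash
python3 - <<'E'
from h import *
print("origin scene",proj("scene",[[0,0,0],[0,0,30]]).round(1))
capture("scene")
for l,z in(("cup",90),("jar",110),("mug",95),("bowl",0)):
    a=spot_point("top",l);b=spot_point("scene",l)
    if a and b:print(l,ray("top",a[0]["xy"],0).round(),ray("scene",b[0]["xy"],0).round())
E
```

```text
origin scene [[262.1 126.4]
 [261.5 120.4]]
cup [576. -11.   0.] [578. -11.   0.]
jar [ 519. -447.    0.] [ 532. -458.    0.]
mug [422. 430.   0.] [442. 431.   0.]
bowl [ 797. -120.    0.] [ 803. -117.    0.]
```

Call:
{"op": "step_arm", "data": {"commands": "0 0 0 0.3 0 0 0; 0 0 0 0.5 0 0 0; 0 0 0 0.5 0 0 0"}}

```text
time_s: 4.75
eef_pos: [453.9, -136.1, 98.7]
ee_rot: [-0.0, 0.158, 0.987, 0.0]
force: [-1.2, 0.2, -0.1]
grip_width: 0.002
grip_force: 0.0
```

Call:
{"op": "step_arm", "data": {"commands": "0 0 0 0.3 0 0 0; 0 0 0 0.5 0 0 0; 0 0 0 0.5 0 0 0"}}

```text
time_s: 5.0
eef_pos: [453.9, -136.1, 93.8]
ee_rot: [-0.0, 0.158, 0.987, 0.0]
force: [-0.6, 0.2, 0.4]
grip_width: -0.002
grip_force: 0.0
```

```bash
python3 - <<'E'
from h import *
im=capture("scene")[:,:,::-1]
k=cv2.resize(im[165:215,235:285],(600,600),interpolation=cv2.INTER_CUBIC)
s=sense();p=np.array(s["eef_pos"]);print(p,s["force"])
for P in([454,-136,88],p-[0,0,17]):
    q=(proj("scene",np.array(P))[0]-[235,165]+.5)*12;cv2.circle(k,tuple(map(int,q)),3,(0,255,0),-1)
cv2.imwrite("pics/c5.png",k)
E
```

```text
[ 454.05755799 -136.19278695   94.05080677] [-0.38317609 -0.20214436 -0.20562051]
```

View pics/c5.png

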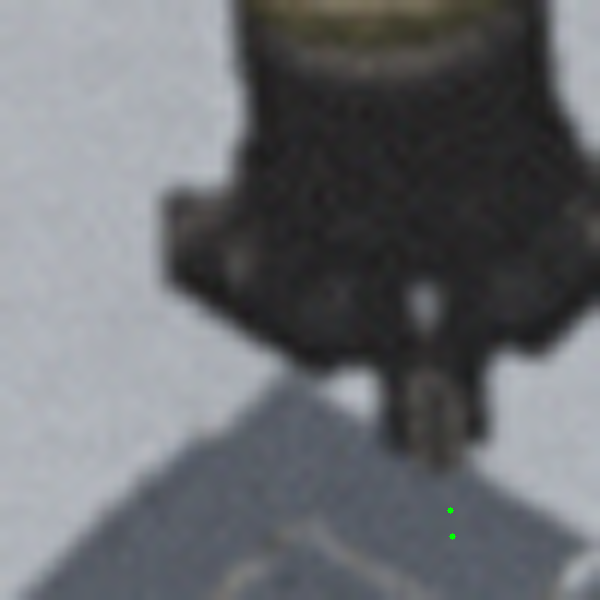

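Tip at (435,468), seen in front of the lid and not touching it, so the offset is vertical: the tip sits about 25 mm higher than nominal. I'll keep descending until contact.

Call:
{"op": "step_arm", "data": {"commands": "0 0 0 0.4 0 0 0; 0 0 0 0.8 0 0 0; 0 0 0 1.0 0 0 0; 0 0 0 1.0 0 0 0"}}

```text
time_s: 5.38
eef_pos: [453.9, -136.1, 83.7]
ee_rot: [-0.001, 0.158, 0.987, 0.0]
force: [-1.2, 0.4, 0.7]
grip_width: 0.004
grip_force: 0.0
```

Call:
{"op": "step_arm", "data": {"commands": "0 0 0 0.3 0 0 0; 0 0 0 0.4 0 0 0; 0 0 0 0.4 0 0 0"}}

```text
time_s: 5.63
eef_pos: [454.1, -136.2, 80.1]
ee_rot: [-0.0, 0.158, 0.987, 0.0]
force: [-0.3, 0.6, 0.1]
grip_width: 0.001
grip_force: 0.0
```

Call:
{"op": "step_arm", "data": {"commands": "0 0 0 0.3 0 0 0; 0 0 0 0.3 0 0 0; 0 0 0 0.3 0 0 0"}}

```text
time_s: 5.88
eef_pos: [454.1, -136.2, 77.2]
ee_rot: [-0.0, 0.158, 0.987, 0.0]
force: [-1.0, -0.3, -1.4]
grip_width: -0.002
grip_force: 0.0
```

Call:
{"op": "step_arm", "data": {"commands": "0 0 0 0.2 0 0 0; 0 0 0 0.3 0 0 0; 0 0 0 0.3 0 0 0"}}

```text
time_s: 6.13
eef_pos: [454.4, -136.3, 74.6]
ee_rot: [0.0, 0.158, 0.987, -0.0]
force: [-0.5, 0.8, 6.2]
grip_width: 0.006
grip_force: 2.7
```

Call:
{"op": "step_arm", "data": {"commands": "0 0 0 0.2 0 0 0; 0 0 0 0.3 0 0 0; 0 0 0 0.3 0 0 0"}}

```text
time_s: 6.38
eef_pos: [454.3, -136.2, 71.5]
ee_rot: [0.0, 0.158, 0.987, 0.0]
force: [0.2, 1.1, 3.5]
grip_width: 0.002
grip_force: 1.4
```

```bash
python3 - <<'E'
from h import *
im=capture("scene")[:,:,::-1]
k=cv2.resize(im[165:215,235:285],(600,600),interpolation=cv2.INTER_CUBIC)
s=sense();p=np.array(s["eef_pos"]);print(p,s["force"])
cv2.imwrite("pics/c6.png",k)
E
```

```text
[ 454.32391019 -136.20318209   71.4521061 ] [0.07755866 1.45234194 2.91195009]
```

View pics/c6.png

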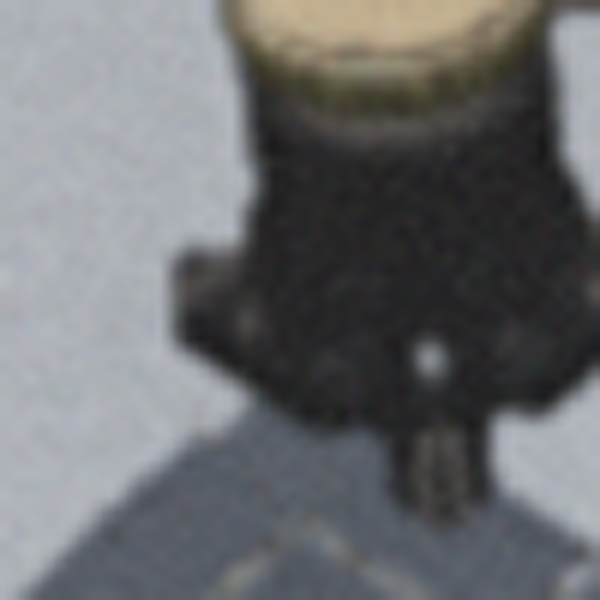

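Call:
{"op": "step_arm", "data": {"commands": "0 0 0 0.1 0 0 0; 0 0 0 0.2 0 0 0; 0 0 0 0.3 0 0 0; 0 0 0 0.3 0 0 0"}}

```text
time_s: 6.77
eef_pos: [453.9, -136.2, 67.9]
ee_rot: [-0.0, 0.158, 0.987, 0.0]
force: [0.2, -0.1, -0.4]
grip_width: 0.0
grip_force: 0.0
```

Call:
{"op": "step_arm", "data": {"commands": "0 0 0 0.05 0 0 0; 0 0 0 0.1 0 0 0; 0 0 0 0.1 0 0 0"}}

```text
time_s: 7.02
eef_pos: [454.1, -136.3, 67.1]
ee_rot: [-0.0, 0.158, 0.987, 0.0]
force: [0.4, -0.2, 0.0]
grip_width: 0.002
grip_force: 0.0
```

Call:
{"op": "step_arm", "data": {"commands": "0 0 0 -2 0 0 0; 0 0 0 -4 0 0 0; 0 -3 -0.5 -4 0 0 0; 0 -6.5 -1.1 -4 0 0 0; 0 -10.2 -1.7 -4 0 0 0; 0 -10.2 -1.7 -3.5 0 0 0; 0 -10.2 -1.7 -2 0 0 0; 0 -10.2 -1.7 -1.3 0 0 0; 0 -10.2 -1.7 -1 0 0 0; 0 -10.2 -1.7 -0.8 0 0 0; 0 -10.2 -1.7 -0.6 0 0 0; 0 -10.2 -1.7 -0.6 0 0 0"}}

```text
time_s: 8.02
eef_pos: [545.9, -184.1, 74.1]
ee_rot: [0.0, 0.158, 0.987, -0.0]
force: [-2.7, 1.4, 5.7]
grip_width: 0.001
grip_force: 2.6
```

Call:
{"op": "step_arm", "data": {"commands": "0 0 0 0.1 0 0 0; 0 0 0 0.2 0 0 0; 0 0 0 0.3 0 0 0; 0 0 0 0.4 0 0 0; 0 0 0 0.5 0 0 0; 0 0 0 0.6 0 0 0; 0 0 0 0.6 0 0 0"}}

```text
time_s: 8.6
eef_pos: [545.6, -184.2, 67.1]
ee_rot: [-0.0, 0.158, 0.987, -0.0]
force: [0.6, 0.1, 0.2]
grip_width: -0.004
grip_force: 0.0
```

Call:
{"op": "step_arm", "data": {"commands": "0 0 0 -2 0 0 0; 0 0 0 -4 0 0 0; 0 -0.8 -3 -4 0 0 0; 0 -1.6 -6.5 -4 0 0 0; 0 -2.5 -10.1 -4 0 0 0; 0 -2.5 -10.1 -3.5 0 0 0; 0 -2.5 -10.1 -2 0 0 0; 0 -2.5 -10.1 -1.3 0 0 0; 0 -2.5 -10.1 -1 0 0 0; 0 -2.5 -10.1 -0.8 0 0 0; 0 -2.5 -10.1 -0.6 0 0 0; 0 -2.5 -10.1 -0.6 0 0 0"}}

```text
time_s: 9.6
eef_pos: [538.2, -287.8, 74.0]
ee_rot: [0.0, 0.157, 0.988, -0.0]
force: [-2.4, 1.7, 5.6]
grip_width: -0.002
grip_force: 2.8
```

Call:
{"op": "step_arm", "data": {"commands": "0 0 0 0.1 0 0 0; 0 0 0 0.2 0 0 0; 0 0 0 0.3 0 0 0; 0 0 0 0.4 0 0 0; 0 0 0 0.5 0 0 0; 0 0 0 0.6 0 0 0; 0 0 0 0.6 0 0 0"}}

```text
time_s: 10.18
eef_pos: [537.9, -287.6, 66.8]
ee_rot: [-0.0, 0.158, 0.987, 0.0]
force: [0.2, 0.1, -0.7]
grip_width: 0.002
grip_force: 0.0
```

Call:
{"op": "step_arm", "data": {"commands": "0 0 0 -2 0 0 0; 0 0 0 -4 0 0 0; 0 3 0.5 -4 0 0 0; 0 6.5 1.1 -4 0 0 0; 0 10.2 1.7 -4 0 0 0; 0 10.2 1.7 -3.5 0 0 0; 0 10.2 1.7 -2 0 0 0; 0 10.2 1.7 -1.3 0 0 0; 0 10.2 1.7 -1 0 0 0; 0 10.2 1.7 -0.8 0 0 0; 0 10.2 1.7 -0.6 0 0 0; 0 10.2 1.7 -0.6 0 0 0"}}

```text
time_s: 11.18
eef_pos: [446.8, -240.2, 73.6]
ee_rot: [0.0, 0.158, 0.987, -0.0]
force: [-1.2, 1.3, 5.6]
grip_width: 0.001
grip_force: 2.1
```

Call:
{"op": "step_arm", "data": {"commands": "0 0 0 0.1 0 0 0; 0 0 0 0.2 0 0 0; 0 0 0 0.3 0 0 0; 0 0 0 0.4 0 0 0; 0 0 0 0.5 0 0 0; 0 0 0 0.6 0 0 0; 0 0 0 0.6 0 0 0"}}

```text
time_s: 11.77
eef_pos: [446.3, -239.8, 66.9]
ee_rot: [-0.0, 0.158, 0.987, 0.0]
force: [0.4, -1.0, 0.1]
grip_width: 0.003
grip_force: 0.0
```

Call:
{"op": "step_arm", "data": {"commands": "0 0 0 -3 0 0 0; 0 0 0 -6 0 0 0; 0 0 0 -10 0 0 0; 0 0 0 -14 0 0 0; 0 4 4 -14 0 0 0; 0 6 8 -14 0 0 0; 0 6 12 -14 0 0 0; 0 6 16 -14 0 0 0; 0 6 20 -14 0 0 0; 0 6 24 -14 0 0 0; 0 6 26 -14 0 0 0; 0 6 26 -14 0 0 0; 0 6 26 -14 0 0 0"}}

```text
time_s: 12.85
eef_pos: [470.4, 26.9, 207.0]
ee_rot: [-0.0, 0.156, 0.988, -0.0]
force: [1.2, -0.9, -0.5]
grip_width: -0.004
grip_force: 0.0
```

```bash
python3 - <<'E'
from h import *
s=sense();print(s["force"],s["eef_pos"],s["time_s"])
im=capture("scene")[:,:,::-1];t=capture("top")[:,:,::-1]
c=lambda i,x,y:cv2.resize(i[y-50:y+50,x-50:x+50],(400,400),interpolation=cv2.INTER_CUBIC)
cv2.imwrite("pics/end.png",np.hstack([c(im,254,233),c(t,396,193)]))
E
```

```text
[ 1.15432089 -0.89261276 -0.52369826] [470.40376291  26.87427652 207.00284104] 12.85
```

View pics/end.png

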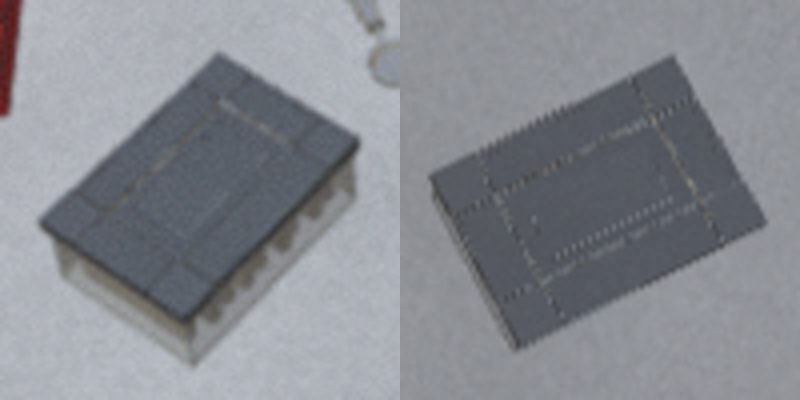

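The final crops show the lid flat, with all four sections flush with the corner squares, the box in its place and the arm clear.

```bash
python3 -c "
from rig import *
print(finish_job())"
```

```text
the job is handed in; nothing more can be done
None
```

All four sides of the grey box's lid are snapped shut and lie flush in the final pictures; the box stayed in its place, the arm finished clear, and the job was handed in at about 13 s of the 48 s limit.

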